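Seat an optical post in the holder that fits it

TASK

Pick up the loose steel post, find the holder in the row whose bore fits its diameter, and slide the post in upright, without dropping it. Push it on past the holder's friction ring until the pad on the hidden stop screw is fully down and it feels solid, gently: never push with more than about 25 N. Let go and leave it standing there, with the other things on the table undisturbed.

Things in the scene. Friction and masses are not known exactly. Their poses are not given: they have to be found in the camera images.
- post_center (a point): the loose steel optical post: a plain upright cylinder, 16 mm diameter, 110 mm tall, about 0.12 to 0.24 kg, standing on the table; the point is its centre, 55 mm above its foot. z along the post. Its foot has a 1.5 mm wide chamfer
- post_foot (a point): centre of the foot face of the same post, 55 mm below its centre
- holder12: fixed grey anodised post holder for 12 mm posts: square block 36 x 36 mm, 75 mm tall, with one vertical blind bore 13 mm in diameter (1 mm lead-in chamfer at the mouth), 67 mm deep; origin at the centre of its underside, so the mouth is 75 mm above it. One of four in a row at 46 mm spacing on the base plate, in any order. A fixed brass ring lies 21 mm down its bore
- holder16: fixed grey anodised post holder for 16 mm posts: square block 36 x 36 mm, 75 mm tall, with one vertical blind bore 17 mm in diameter (1 mm lead-in chamfer at the mouth), 67 mm deep; origin at the centre of its underside, so the mouth is 75 mm above it. One of four in a row at 46 mm spacing on the base plate, in any order
- holder20: fixed grey anodised post holder for 20 mm posts: square block 36 x 36 mm, 75 mm tall, with one vertical blind bore 21 mm in diameter (1 mm lead-in chamfer at the mouth), 67 mm deep; origin at the centre of its underside, so the mouth is 75 mm above it. One of four in a row at 46 mm spacing on the base plate, in any order. A fixed brass ring lies 21 mm down its bore
- holder24: fixed grey anodised post holder for 24 mm posts: square block 36 x 36 mm, 75 mm tall, with one vertical blind bore 25 mm in diameter (1 mm lead-in chamfer at the mouth), 67 mm deep; origin at the centre of its underside, so the mouth is 75 mm above it. One of four in a row at 46 mm spacing on the base plate, in any order. A fixed brass ring lies 21 mm down its bore
- ring (a joint): brass friction ring inside the 17 mm bore of the 16 mm holder, over the stop screw: metres it has been pushed down. At 0 its top is 18 mm below the mouth (it starts 18 to 24 mm below). It slides only when pushed with about 5 N and stays where it is left: a post merely dropped in rests on it, too high
- seat (a joint): small pad (6 mm across) on the stop screw in the middle of the 17 mm bore of the 16 mm holder: metres it is pushed down, 0 untouched, 0.003 fully down on the solid screw. The untouched pad is 28 to 52 mm below the mouth, set differently each time and not measured: feel for it. It takes about 4 N on top of the ring's 5 N, then is solid; it stays where it is left
- base: black base plate (top 12 mm above the table) 60 x 200 x 12 mm under the row of holders, fixed; origin at the centre of its underside, y along the row
- lens_mid (a point): bystander: lens in a black round mount on a foot (56 mm diameter, 81 mm tall); the point is 40 mm up
- spool_mid (a point): bystander: spool with black flanges, 100 mm diameter, 42 mm tall, lying flat; the point is its centre
- driver_grip (a point): bystander: screwdriver 170 mm long lying flat; the point is in its handle
Things that resemble listed ones, but are neither listed nor needed, are in the scene too. What is meant by the part that bears post_center is not black or yellow, and is the smaller of those in its own colour.

How it is judged:
On the way, in this order (a step that is already met when the one before it is completed fails the run):
1. the post is lifted clear of the table (height (world z) of post_foot above 0.04 m), for 0.1 s.
2. the foot of the post is in the fitting bore, at least 8 mm below its mouth, upright (horizontal distance between post_foot and holder16 below 0.003 m and angle between post_foot's own z axis and vertical below 0.06 rad and z of post_foot in the frame of holder16 below 0.067 m), for 0.1 s.
3. the pad on the stop screw is pushed at least 2 mm of its 3 mm down (horizontal distance between post_foot and holder16 below 0.003 m and angle between post_foot's own z axis and vertical below 0.06 rad and value of joint seat above 0.002 m), for 0.2 s.
At the end, for the whole second after the job is handed in: the post stands released and at rest in the 17 mm bore, within 3 mm of its axis, upright within 0.06 rad, its foot at least 27.5 mm below the mouth, with the pad on the stop screw pushed down at least 2 mm of its 3 mm (all of step 3 and z of post_foot in the frame of holder16 below 0.0475 m and linear speed of post below 0.02 m/s); the robot touches nothing.
It fails at once if the post is dropped or rammed into the bore: faster than 0.3 m/s inside it (horizontal distance between post_foot and holder16 below 0.003 m and z of post_foot in the frame of holder16 below 0.07 m and linear speed of post above 0.3 m/s).
It fails at once if the post is pushed against a holder, its friction ring, the pad or the base plate with more than 28 N (contact force between post and seat above 28 N or contact force between post and base above 28 N or contact force between post and holder12 above 28 N or contact force between post and holder16 above 28 N or contact force between post and holder20 above 28 N or contact force between post and holder24 above 28 N).
It fails at once if the robot's fingers push on a holder with more than 28 N (contact force between the fingers and holder12 above 28 N or contact force between the fingers and holder16 above 28 N or contact force between the fingers and holder20 above 28 N or contact force between the fingers and holder24 above 28 N).
It fails at once if a bystander is moved by more than 15 mm (distance of any of lens_mid, spool_mid, driver_grip from where it was at the start of the episode above 0.015 m).
It also fails if it takes over 58 s, if anything falls off the work surface, if the arm or the gripper's body presses on something with over 40 N, if the wrist force passes 120 N, or if a joint passes its speed limit or range.

ROBOT

A 6-joint arm with a two-finger parallel gripper is mounted at the origin on the work surface. World frame = base frame: x ahead of the robot, y to its left, z up, the work surface at z = 0. Lengths are in m, angles in rad, forces in N, time in s.
With the tool pointing down it reaches from about 0.375 to 0.9 m from the base axis. Payload 3.1 kg.
Tool frame: the origin (TCP) lies midway between the tips of the shut fingers; the grasp point (between the pads) lies 19 mm behind it; z points along the fingers, y is the line along which they close (so a half turn about z gives the same grasp; the last joint's range is limited). The gripper opens to 85 mm and grips with 20 to 120 N. Pads are 22 mm wide; open, the fingers measure 114 mm over their backs; the gripper's body (76 mm by 85 mm) begins 54 mm behind the grasp point. The pads swing forward as they close: fully open they stand 13 mm farther back than shut.
Start: joints at [-1.345, 0.527, 1.433, -0, 1.181, -0.178], TCP at [0.246, -0.574, 0.203] pointing down, gripper open.
Joint ranges: [-3.08, 3.08], [-0.75, 2.2], [0.22, 2.44], [-1.43, 4.57], [0, 2.65], [-2.85, 2.85]. Speed limits (rad/s): [2.79, 2.79, 3.14, 3.14, 3.14, 3.14].

INTERFACE

Orientations are given as a unit quaternion [x, y, z, w].
In Python, from station import manip gives the robot as it stands. The module is installed in compiled form; this text tells all that it offers.
- The arm moves only by the tool apply_moves, never from a script. Its arguments are lists of equal length, an entry for each row: "claw": the gripper's target within -1 to 1 (fully open at 1, half-way at 0, shut at -1); "travel": the shift along the tool's x, y, z scaled (see below), a list of three; "turn": the turn, a rotation vector about the tool's x, y, z scaled (see below), a list of three. In form: {"claw": [claw, ...], "travel": [[dx, dy, dz], ...], "turn": [[rx, ry, rz], ...]}. A call has 1 to 5 rows; each row is the pose to reach, as a shift and turn from the pose commanded when the call began, along the tool's axes at that moment, turning the shorter way round; what a row does not reach only later rows make up. The controller multiplies each number of a shift by 800 mm and each number of a turn by 180 degrees. A row lasts 1/12 s, in which the tool goes at most 41.7 mm and 7.16 degrees, less where a joint would pass 70% of its speed; a pose out of reach is approached as far as the arm can. A call with a number of a shift or a turn outside -1 to 1 is refused whole. A call with a gripper value outside its range is refused whole. The fingers move at their own pace and stop on an object; "newtons" is the grip in N (left out, the last holds). Time passes only in rows, so rows that repeat a pose let the fingers close. It gives the time, the measured TCP pose, the force, the opening and the grip force at its end, in the units of the state.
- manip.sense(): the state, without advancing time (a new reading comes with each control period).
- manip.snapshot(name): name is "side" or "top" or "wrist"; returns a dict with "pixels" (384x512x3 uint8, red, green, blue), "depth" (384x512 float32, m along the optical axis (not along the pixel's ray), 0 where there is no reading), "intrinsics" (3x3 intrinsics, pixels), "R" (3x3) and "t" (3): a world point X has camera coordinates R X + t. Camera axes: x right, y down, z forward; pixel columns grow to the right and rows downward; lengths in m; the calibration is good to about 2 mm. The wrist camera is an equidistant fisheye: a pixel r from the principal point sees the ray r / f radians off the axis. A picture is of the moment at which its call begins.
- manip.sign_off(): hands the job in; it is judged then, once.
The state is a dict: "t": time; "q": joint angles; "qd": joint speeds; "tau": joint torques, N m; "tcp_pos": TCP position; "tool_rot": TCP orientation; "force": force on the tool from outside, world axes, zero at the start; "ft_torque": the same for the moment, N m; "finger_gap": opening from 0.0 (shut) to 1.0 (fully open); "gripper_force": force on a finger pad.
Only numpy, scipy, OpenCV 4.12 (cv2) and the standard library are available. Lean on these libraries where they do the work, as an engineer would, in place of code of your own. Each camera call takes 0.05 s, during which the arm holds its last target. There are 200 camera calls.

## Working session

There is one attempt and no reset: what is moved stays moved. The work goes in short steps, Python scripts to look and compute and a tool call to move; the robot and the scene stay as the last step left them, time stands still between calls to the robot, and variables do not carry over. Pictures are saved under pics/ and viewed, at most 10 in all, crops included, and the job is handed in when it is done.

Besides the shell and the picture viewer there is one more tool, called after ">>>" by a JSON object that holds its "method" and its "body". apply_moves: Moves the arm, as the interface text tells. Shifts and turns lie within -1 to 1; 1 stands for 800 mm of shift or 180 degrees of turn. Its arguments: {"type":"object","properties":{"claw":{"type":"array","items":{"type":"number"}},"travel":{"type":"array","items":{"type":"array","items":{"type":"number"}}},"turn":{"type":"array","items":{"type":"array","items":{"type":"number"}}},"newtons":{"type":"number"}},"required":["claw","travel","turn"]}

```bash
mkdir -p pics
cat > h.py <<'E'
import numpy as np,cv2,pickle
from station import manip
def snap(n,name):
    d=manip.snapshot(n); pickle.dump(d,open(f'pics/{name}.pkl','wb')); cv2.imwrite(f'pics/{name}.png',d['pixels'][:,:,::-1]); return d
def load(name): return pickle.load(open(f'pics/{name}.pkl','rb'))
def world(d,dep=None):
    K=d['intrinsics'];v,u=np.mgrid[:384,:512]
    z=d['depth'] if dep is None else dep
    X=np.stack([(u-K[0,2])/K[0,0]*z,(v-K[1,2])/K[1,1]*z,z],-1)
    return (X-d['t'])@d['R']
def ray(d,u,v,h):
    K=d['intrinsics'];r=np.array([(u-K[0,2])/K[0,0],(v-K[1,2])/K[1,1],1.])@d['R'];c=-d['R'].T@d['t']
    return c+r*(h-c[2])/r[2]
E
python3 - <<'E'
from h import *
a=snap('top','top0');b=snap('side','side0')
for d in(a,b):print(d['intrinsics'],-d['R'].T@d['t'],d['R'])
cv2.imwrite('pics/both0.png',cv2.resize(np.hstack([a['pixels'],b['pixels']])[:,:,::-1],None,fx=.78,fy=.78))
print(manip.sense())
E
```

```text
[[420.83369133   0.         254.69446141]
 [  0.         420.83369133 194.41095383]
 [  0.           0.           1.        ]] [ 0.42953579 -0.0269463   1.4155961 ] [[ 0.02038016 -0.99978366 -0.00415738]
 [-0.9931275  -0.01976479 -0.1153565 ]
 [ 0.11524938  0.00647979 -0.99331545]]
[[369.57669576   0.         252.10847143]
 [  0.         369.57669576 188.96074316]
 [  0.           0.           1.        ]] [0.22394646 0.68114133 0.5762086 ] [[-0.90029645 -0.43512059 -0.0116779 ]
 [-0.22524795  0.48867622 -0.84288724]
 [ 0.3724643  -0.75621797 -0.53796349]]
{'t': 0.1, 'q': array([-1.34451514e+00,  5.28359420e-01,  1.43376360e+00, -2.74238868e-05,
        1.18138019e+00, -1.78485635e-01]), 'qd': array([ 0.00017166, -0.00192926, -0.00344342, -0.00027211,  0.00069152,
       -0.00064427]), 'tau': array([-4.43468434e-05, -4.43304026e+01, -1.78585714e+01, -3.07488153e-04,
        3.90109053e-03, -5.76374148e-06]), 'tcp_pos': array([ 0.24599929, -0.57380645,  0.20234334]), 'tool_rot': array([ 9.79588788e-01,  2.01009684e-01, -3.55035943e-05, -9.54702467e-04]), 'force': array([-0.07137401,  0.04418454,  0.25121025]), 'ft_torque': array([-0.04290945, -0.01035661,  0.01537432]), 'gripper_force': 0.0, 'finger_gap': 1.0002029355158564}
```

View pics/both0.png

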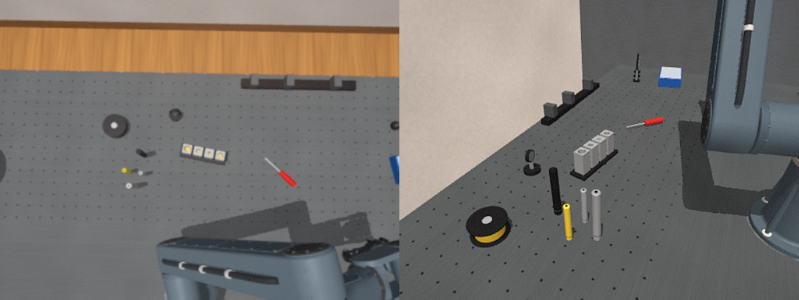

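Top view (left): holder row near (185–225, 152); four candidate posts near (125–150, 150–190). Side view: black at (555,190), yellow at (567,220), small silver at (584,205), larger silver at (597,215). The description (not black or yellow, the smaller of its colour) fits the thin silver post. I'll confirm it in a crop.

Run:
```python
from h import *
a=load('top0');b=load('side0')
A=cv2.resize(a['pixels'][170:270,140:300],None,fx=5,fy=5,interpolation=cv2.INTER_CUBIC)[:300,:800]
A=cv2.resize(a['pixels'][175:255,140:300],None,fx=5,fy=5,interpolation=cv2.INTER_CUBIC)[:,:,::-1]
cv2.imwrite('pics/cropA.png',A)
B=cv2.resize(b['pixels'][160:310,180:380],None,fx=4,fy=4,interpolation=cv2.INTER_CUBIC)[:,:,::-1]
cv2.imwrite('pics/cropB.png',B)
for n,d in(('top',a),('side',b)):
    W=world(d);m=((W[...,2]>.06)&(W[...,2]<.2)&(W[...,0]>.3)&(W[...,0]<.75)).astype(np.uint8)
    k,l,s,c=cv2.connectedComponentsWithStats(m)
    for i in range(1,k):
        if s[i,4]>8:
            p=W[l==i];zt=np.percentile(p[:,2],97);top=p[p[:,2]>zt-.006]
            print(n,s[i],zt.round(4),np.median(top,0).round(4),np.ptp(top,0).round(3))
```

```text
top [217 143  11   3  18] 0.0795 [0.7481 0.0963 0.0764] [0.002 0.019 0.007]
top [233 184  14  14 137] 0.0911 [0.5997 0.0379 0.0874] [0.038 0.038 0.007]
top [247 187  14  14 137] 0.0912 [ 0.5884 -0.0158  0.0876] [0.038 0.041 0.009]
top [174 191  12  10  76] 0.1537 [0.573  0.2163 0.1503] [0.018 0.019 0.008]
top [261 190  14  14 132] 0.091 [ 0.5798 -0.0604  0.0871] [0.038 0.038 0.008]
top [276 193  13  13 133] 0.0908 [ 0.5677 -0.1018  0.0873] [0.038 0.038 0.008]
top [157 216   8   6  36] 0.1142 [0.5012 0.2768 0.1121] [0.013 0.013 0.007]
top [178 219   8   6  33] 0.1146 [0.4931 0.2119 0.1111] [0.013 0.013 0.006]
top [162 235  13   7  79] 0.1543 [0.4397 0.247  0.1511] [0.018 0.018 0.007]
side [ 345   27   60   30 1421] 0.1955 [ 0.5744 -1.7085  0.1946] [0.318 0.037 0.01 ]
side [304  73   4  18  54] 0.112 [ 0.7308 -0.8894  0.1102] [0.034 0.117 0.006]
side [224 166  52  43 956] 0.0887 [ 0.5818 -0.0296  0.0871] [0.064 0.18  0.007]
side [163 192  10  12  68] 0.0807 [0.7477 0.0925 0.0782] [0.005 0.025 0.008]
side [192 214  15  42 442] 0.1513 [0.5705 0.2179 0.1501] [0.02  0.022 0.007]
side [232 241   9  24 187] 0.1111 [0.4902 0.2132 0.1097] [0.015 0.014 0.006]
side [246 242  13  46 515] 0.1515 [0.4379 0.249  0.1503] [0.022 0.021 0.007]
side [210 261  11  26 213] 0.1111 [0.4994 0.279  0.11  ] [0.016 0.016 0.007]
```

View pics/cropA.png

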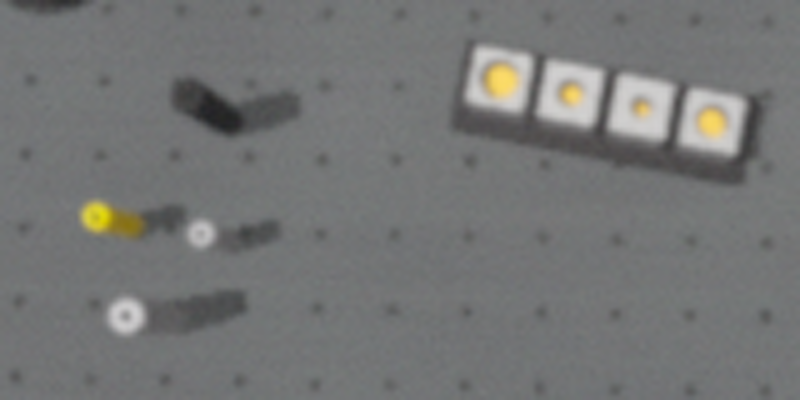

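View pics/cropB.png

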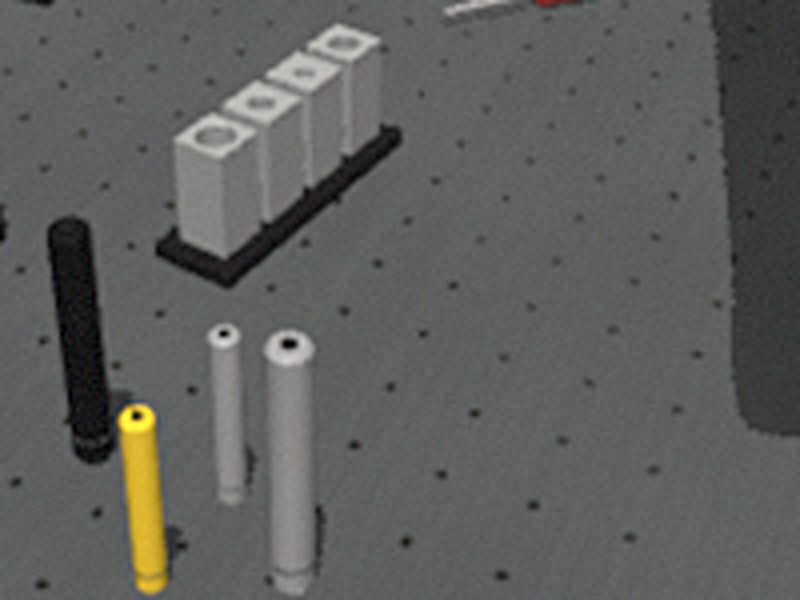

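Confirmed: the thin silver post, crop B (224,335), is the smaller of the two silver ones at about 13–16 mm wide and 110 mm tall. The other silver, crop B (289,345), is 150 mm tall. The bores in crop A at (502,80), (572,94), (641,107) and (712,122) look like 24, 16, 12 and 20. Next I measure them.

```bash
cat >> h.py <<'E'
from scipy.spatial.transform import Rotation as Ro
def goto(p,yaw,s=None):
    "numbers for travel/turn to pose: tcp p, tool pointing straight down with tool x at yaw deg"
    s=s or manip.sense();R=Ro.from_quat(s['tool_rot']);T=Ro.from_euler('z',yaw,degrees=True)*Ro.from_quat([1,0,0,0])
    tr=R.inv().apply(np.array(p)-s['tcp_pos'])/.8;tu=(R.inv()*T).as_rotvec()/np.pi
    x=R.apply([1,0,0]);print('t',round(s['t'],2),'tcp',s['tcp_pos'].round(4),'yaw',np.degrees(np.arctan2(x[1],x[0])).round(1),'F',s['force'].round(1),'gap',round(s['finger_gap'],3),'gf',round(s['gripper_force'],1));print('travel',tr.round(4),'turn',tu.round(4))
E
python3 - <<'E'
from h import *
a=load('top0');b=load('side0')
for n,d in(('top',a),('side',b)):
    px=d['pixels'].astype(float);W=world(d)
    # post tops
    m=((abs(W[...,0]-.492)<.016)&(abs(W[...,1]-.2125)<.016)&(W[...,2]>.106)).astype(np.uint8)
    v,u=np.nonzero(m);print(n,'post',len(u),u.mean(),v.mean(),ray(d,u.mean(),v.mean(),.11).round(4))
# holder block tops in top view
d=a;W=world(d);hsv=cv2.cvtColor(d['pixels'],cv2.COLOR_RGB2HSV).astype(int)
for (u0,v0) in [(240,191),(254,194),(268,196),(282,199)]:
    sub=np.zeros((384,512),bool);sub[v0-6:v0+7,u0-6:u0+7]=1
    w=np.where(sub,np.clip(hsv[...,1]-60,0,None),0).astype(float)
    v,u=np.mgrid[:384,:512];cu,cv=(w*u).sum()/w.sum(),(w*v).sum()/w.sum()
    n=(w>0).sum();print(cu.round(2),cv.round(2),n,w.sum(),ray(d,cu,cv,.087).round(4))
goto([.4915,.2125,.2],135)
E
```

```text
top post 19 179.73684210526315 221.31578947368422 [0.4924 0.2124 0.11  ]
side post 45 235.88888888888889 243.73333333333332 [0.4904 0.2133 0.11  ]
239.62 190.58 39 2454.0 [0.595  0.0299 0.087 ]
253.69 193.37 15 787.0 [ 0.5869 -0.015   0.087 ]
267.9 196.23 8 276.0 [ 0.5787 -0.0603  0.087 ]
281.91 198.95 27 1560.0 [ 0.5709 -0.1049  0.087 ]
t 0.1 tcp [ 0.246  -0.5738  0.2023] yaw 23.2 F [-0.1  0.   0.3] gap 1.0 gf 0.0
travel [ 0.6691 -0.7826  0.0046] turn [-3.000e-04 -7.000e-04 -6.212e-01]
```

Areas of 39, 15, 8 and 27 px give diameter ratios 24 : 16 : 11 : 20, so the second from the left (254,193) is holder16, at about (0.587, -0.015). Next I go above the post.

>>> {"method": "apply_moves", "body": {"claw": [0.2, 0.2, 0.2, 0.2, 0.2], "travel": [[0.669, -0.783, -0.01], [0.669, -0.783, -0.01], [0.669, -0.783, -0.01], [0.669, -0.783, -0.01], [0.669, -0.783, -0.01]], "turn": [[0, 0, -0.62], [0, 0, -0.62], [0, 0, -0.62], [0, 0, -0.62], [0, 0, -0.62]]}}

```text
t: 0.52
tcp_pos: [0.3081, -0.3734, 0.2048]
tool_rot: [0.869, 0.495, 0.0, -0.001]
force: [1.4, -0.3, 0.9]
finger_gap: 0.602
gripper_force: 0.0
```

```bash
python3 -c "
from h import *
goto([.4915,.2125,.21],135)"
```

```text
t 0.52 tcp [ 0.3081 -0.3734  0.2048] yaw 59.3 F [ 1.4 -0.3  0.9] gap 0.602 gf 0.0
travel [ 0.7468 -0.1768 -0.0058] turn [-1.000e-04 -4.000e-04 -4.205e-01]
```

>>> {"method": "apply_moves", "body": {"claw": [0.2, 0.2, 0.2, 0.2, 0.2], "travel": [[0.747, -0.177, -0.006], [0.747, -0.177, -0.006], [0.747, -0.177, -0.006], [0.747, -0.177, -0.006], [0.747, -0.177, -0.006]], "turn": [[0, 0, -0.42], [0, 0, -0.42], [0, 0, -0.42], [0, 0, -0.42], [0, 0, -0.42]]}}

```text
t: 0.93
tcp_pos: [0.3713, -0.175, 0.2068]
tool_rot: [0.675, 0.738, 0.0, -0.0]
force: [1.1, 0.7, 0.2]
finger_gap: 0.599
gripper_force: 0.0
```

```bash
python3 -c "
from h import *
goto([.4915,.2125,.21],135)"
```

```text
t 0.93 tcp [ 0.3713 -0.175   0.2068] yaw 95.1 F [1.1 0.7 0.2] gap 0.599 gf 0.0
travel [ 0.4691  0.1928 -0.0039] turn [ 0.000e+00 -1.000e-04 -2.216e-01]
```

>>> {"method": "apply_moves", "body": {"claw": [0.2, 0.2, 0.2, 0.2, 0.2], "travel": [[0.469, 0.193, -0.004], [0.469, 0.193, -0.004], [0.469, 0.193, -0.004], [0.469, 0.193, -0.004], [0.469, 0.193, -0.004]], "turn": [[0, 0, -0.22], [0, 0, -0.22], [0, 0, -0.22], [0, 0, -0.22], [0, 0, -0.22]]}}

```text
t: 1.35
tcp_pos: [0.4341, 0.0237, 0.2085]
tool_rot: [0.415, 0.91, -0.0, -0.0]
force: [1.1, -0.1, -0.6]
finger_gap: 0.596
gripper_force: 0.0
```

```bash
python3 -c "
from h import *
goto([.4915,.2125,.21],135)"
```

```text
t 1.35 tcp [0.4341 0.0237 0.2085] yaw 131.0 F [ 1.1 -0.1 -0.6] gap 0.596 gf 0.0
travel [ 0.1312  0.2089 -0.0019] turn [-0.0001 -0.     -0.0224]
```

>>> {"method": "apply_moves", "body": {"claw": [0.2, 0.2, 0.2, 0.2, 0.2], "travel": [[0.131, 0.209, -0.002], [0.131, 0.209, -0.002], [0.131, 0.209, -0.002], [0.131, 0.209, -0.002], [0.131, 0.209, -0.002]], "turn": [[0, 0, -0.022], [0, 0, -0.022], [0, 0, -0.022], [0, 0, -0.022], [0, 0, -0.022]]}}

```text
t: 1.77
tcp_pos: [0.4932, 0.2133, 0.2099]
tool_rot: [0.385, 0.923, 0.0, 0.0]
force: [0.6, 0.2, 0.2]
finger_gap: 0.6
gripper_force: 0.0
```

```bash
python3 -c "
from h import *
d=snap('wrist','w1');print(d['intrinsics'],d['R'],d['t'],-d['R'].T@d['t'])
cv2.imwrite('pics/w1b.png',d['pixels'][:,:,::-1])
goto([.4915,.2125,.21],135)"
```

```text
[[297.31863964   0.         260.62372854]
 [  0.         297.31863964 190.83732934]
 [  0.           0.           1.        ]] [[ 0.70984585  0.70435421  0.00200414]
 [ 0.67697778 -0.68303605  0.27415841]
 [ 0.19447353 -0.19325345 -0.96168246]] [-0.501623   -0.22508165  0.33167994] [0.44394731 0.26367969 0.38168413]
t 1.82 tcp [0.4954 0.2174 0.2102] yaw 134.8 F [3.1 2.5 0.2] gap 0.598 gf 0.0
travel [-0.0009 -0.0078  0.0002] turn [ 0.002  -0.0002 -0.0011]
```

View pics/w1b.png

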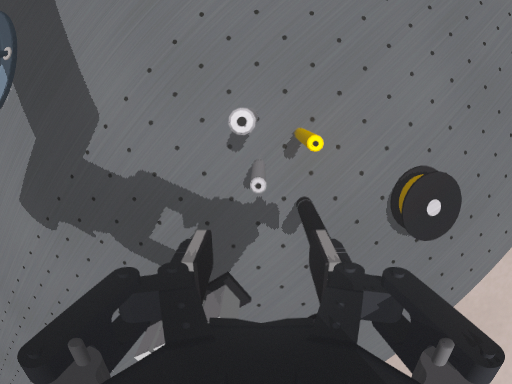

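The wrist view shows the thin silver post top at (258,185), the large silver at (242,121), yellow at (316,143) and the black post's top behind the right finger. I cast a ray to the post top.

```bash
cat >> h.py <<'E'
def fray(d,u,v,h):
    K=d['intrinsics'];x=np.array([u-K[0,2],v-K[1,2]]);r=np.hypot(*x);th=r/K[0,0]
    q=np.array([*(x/max(r,1e-9)*np.sin(th)),np.cos(th)])@d['R'];c=-d['R'].T@d['t'];return c+q*(h-c[2])/q[2]
E
python3 -c "
from h import *
d=load('w1');g=d['pixels']
im=g[170:200,243:273].astype(int)
m=(im.min(-1)>150).astype(np.uint8)
c=max(cv2.findContours(m,0,1)[0],key=cv2.contourArea);(x,y),r=cv2.minEnclosingCircle(c);print(x+243,y+170,r, fray(d,x+243,y+170,.11))
p=fray(d,x+243,y+170,.11)
goto([p[0],p[1],.21],135)
goto([.4915,.2125,.21],135)"
```

```text
257.8478260040283 184.69565200805664 7.878697872161865 [0.49277533 0.21152061 0.11      ]
t 1.82 tcp [0.4954 0.2174 0.2102] yaw 134.8 F [3.1 2.5 0.2] gap 0.598 gf 0.0
travel [-0.0029 -0.0076  0.0002] turn [ 0.002  -0.0002 -0.0011]
t 1.82 tcp [0.4954 0.2174 0.2102] yaw 134.8 F [3.1 2.5 0.2] gap 0.598 gf 0.0
travel [-0.0009 -0.0078  0.0002] turn [ 0.002  -0.0002 -0.0011]
```

>>> {"method": "apply_moves", "body": {"claw": [0.2, 0.2, 0.2, 0.2, 0.2], "travel": [[-0.002, -0.008, 0], [-0.002, -0.008, 0.05], [-0.002, -0.008, 0.1], [-0.002, -0.008, 0.1], [-0.002, -0.008, 0.1]], "turn": [[0, 0, 0], [0, 0, 0], [0, 0, 0], [0, 0, 0], [0, 0, 0]]}}

```text
t: 2.23
tcp_pos: [0.487, 0.203, 0.1284]
tool_rot: [0.386, 0.922, -0.002, -0.003]
force: [0.1, -0.2, 0.6]
finger_gap: 0.601
gripper_force: 0.0
```

```bash
python3 -c "
from h import *
d=snap('wrist','w2');g=d['pixels']
goto([.492,.2122,.062],135)
# pixel search near predicted top
W=None
m=(g.min(-1)>150).astype(np.uint8)
for c in cv2.findContours(m,0,1)[0]:
    (x,y),r=cv2.minEnclosingCircle(c)
    if 30<cv2.contourArea(c)<1500 and y<320: print(x,y,r,fray(d,x,y,.11))"
```

```text
t 2.28 tcp [0.4892 0.2035 0.1304] yaw 134.5 F [ 0.2 -0.1  0.4] gap 0.602 gf 0.0
travel [0.0053 0.0103 0.0855] turn [-0.0004 -0.0002 -0.0026]
477.3863525390625 227.72727966308594 9.871835708618164 [0.63043341 0.32188912 0.11      ]
274.6119689941406 210.85134887695312 10.772350311279297 [0.49268376 0.21172648 0.11      ]
254.2895965576172 121.6089096069336 21.050710678100586 [0.44107025 0.2447824  0.11      ]
```

>>> {"method": "apply_moves", "body": {"claw": [0.2, 0.2, 0.2], "travel": [[0.004, 0.01, 0], [0.004, 0.01, 0], [0.004, 0.01, 0]], "turn": [[0, 0, 0], [0, 0, 0], [0, 0, 0]]}}

```text
t: 2.53
tcp_pos: [0.4948, 0.2128, 0.1324]
tool_rot: [0.386, 0.923, 0.001, 0.002]
force: [-0.1, -0.2, 0.0]
finger_gap: 0.6
gripper_force: 0.0
```

```bash
python3 -c "
from h import *
goto([.4925,.212,.062],135)"
```

```text
t 2.53 tcp [0.4948 0.2128 0.1324] yaw 134.6 F [-0.1 -0.2  0. ] gap 0.6 gf 0.0
travel [ 0.0016 -0.0032  0.088 ] turn [ 0.0014  0.0009 -0.0022]
```

>>> {"method": "apply_moves", "body": {"claw": [0.2, 0.2, 0.2, 0.2, 0.2], "travel": [[0.001, -0.002, 0.025], [0.001, -0.002, 0.05], [0.001, -0.002, 0.075], [0.001, -0.002, 0.087], [0.001, -0.002, 0.087]], "turn": [[0, 0, 0], [0, 0, 0], [0, 0, 0], [0, 0, 0], [0, 0, 0]]}}

```text
t: 2.95
tcp_pos: [0.4903, 0.2115, 0.0596]
tool_rot: [0.386, 0.922, -0.001, -0.001]
force: [-0.3, -1.0, -0.4]
finger_gap: 0.598
gripper_force: 0.0
```

>>> {"method": "apply_moves", "body": {"claw": [0.2, 0.2, 0.2], "travel": [[0, 0, 0], [0, 0, 0], [0, 0, 0]], "turn": [[0, 0, 0], [0, 0, 0], [0, 0, 0]]}}

```text
t: 3.2
tcp_pos: [0.4923, 0.2119, 0.0618]
tool_rot: [0.386, 0.922, 0.001, 0.001]
force: [0.5, -0.4, -0.2]
finger_gap: 0.601
gripper_force: 0.0
```

```bash
python3 -c "
from h import *
goto([.4925,.212,.062],135)"
```

```text
t 3.2 tcp [0.4923 0.2119 0.0618] yaw 134.6 F [ 0.5 -0.4 -0.2] gap 0.601 gf 0.0
travel [-0.0001  0.0003 -0.0003] turn [ 0.0007  0.0005 -0.0023]
```

Centred. Now close the gripper.

>>> {"method": "apply_moves", "body": {"claw": [-1, -1, -1, -1, -1], "travel": [[0, 0, 0], [0, 0, 0], [0, 0, 0], [0, 0, 0], [0, 0, 0]], "turn": [[0, 0, 0], [0, 0, 0], [0, 0, 0], [0, 0, 0], [0, 0, 0]], "newtons": 70}}

```text
t: 3.62
tcp_pos: [0.4917, 0.2117, 0.0613]
tool_rot: [0.386, 0.923, 0.0, 0.0]
force: [-0.6, -0.3, 5.8]
finger_gap: 0.156
gripper_force: 68.3
```

>>> {"method": "apply_moves", "body": {"claw": [-1, -1, -1, -1, -1], "travel": [[0, 0, 0], [0, 0, 0], [0, 0, 0], [0, 0, 0], [0, 0, 0]], "turn": [[0, 0, 0], [0, 0, 0], [0, 0, 0], [0, 0, 0], [0, 0, 0]]}}

```text
t: 4.03
tcp_pos: [0.4917, 0.2117, 0.0613]
tool_rot: [0.386, 0.923, 0.0, 0.001]
force: [-0.7, -0.4, 6.7]
finger_gap: 0.157
gripper_force: 68.3
```

>>> {"method": "apply_moves", "body": {"claw": [-1, -1, -1, -1, -1], "travel": [[0, 0, -0.01], [0, 0, -0.04], [0, 0, -0.08], [0, 0, -0.12], [0, 0, -0.15]], "turn": [[0, 0, 0], [0, 0, 0], [0, 0, 0], [0, 0, 0], [0, 0, 0]]}}

```text
t: 4.45
tcp_pos: [0.4913, 0.2118, 0.1826]
tool_rot: [0.386, 0.922, 0.0, 0.0]
force: [0.6, 0.3, -1.8]
finger_gap: 0.158
gripper_force: 68.7
```

>>> {"method": "apply_moves", "body": {"claw": [-1, -1, -1], "travel": [[0, 0, 0], [0, 0, 0], [0, 0, 0]], "turn": [[0, 0, 0], [0, 0, 0], [0, 0, 0]]}}

```text
t: 4.7
tcp_pos: [0.4899, 0.2114, 0.1795]
tool_rot: [0.386, 0.922, -0.001, -0.001]
force: [-0.5, -0.1, -2.8]
finger_gap: 0.156
gripper_force: 68.6
```

```bash
python3 -c "
from h import *
goto([.587,-.015,.181],135)"
```

```text
t 4.7 tcp [0.4899 0.2114 0.1795] yaw 134.6 F [-0.5 -0.1 -2.8] gap 0.156 gf 68.6
travel [-0.2868 -0.1122 -0.0021] turn [-0.0007 -0.0005 -0.0023]
```

>>> {"method": "apply_moves", "body": {"claw": [-1, -1, -1, -1, -1], "travel": [[-0.023, -0.009, 0], [-0.061, -0.024, 0], [-0.105, -0.041, 0], [-0.149, -0.058, 0], [-0.192, -0.075, 0]], "turn": [[0, 0, 0], [0, 0, 0], [0, 0, 0], [0, 0, 0], [0, 0, 0]]}}

```text
t: 5.12
tcp_pos: [0.555, 0.0589, 0.178]
tool_rot: [0.386, 0.923, -0.001, -0.002]
force: [0.3, 1.4, -1.2]
finger_gap: 0.159
gripper_force: 68.6
```

>>> {"method": "apply_moves", "body": {"claw": [-1, -1, -1, -1, -1], "travel": [[-0.043, -0.017, 0], [-0.075, -0.029, 0], [-0.09, -0.035, 0], [-0.095, -0.037, 0], [-0.095, -0.037, 0]], "turn": [[0, 0, 0], [0, 0, 0], [0, 0, 0], [0, 0, 0], [0, 0, 0]]}}

```text
t: 5.53
tcp_pos: [0.5875, -0.0149, 0.1787]
tool_rot: [0.387, 0.922, -0.0, -0.002]
force: [-0.2, 0.4, -1.0]
finger_gap: 0.156
gripper_force: 68.6
```

>>> {"method": "apply_moves", "body": {"claw": [-1, -1, -1, -1], "travel": [[0, 0, 0], [0, 0, 0], [0, 0, 0], [0, 0, 0]], "turn": [[0, 0, 0], [0, 0, 0], [0, 0, 0], [0, 0, 0]]}}

```text
t: 5.87
tcp_pos: [0.5881, -0.0133, 0.1806]
tool_rot: [0.385, 0.923, 0.0, -0.0]
force: [-0.1, -0.0, -2.6]
finger_gap: 0.151
gripper_force: 68.6
```

```bash
python3 -c "
from h import *
goto([.587,-.015,.181],135)
w=snap('wrist','w3');s=snap('side','s3');
A=w['pixels'][:,:,::-1];B=cv2.resize(s['pixels'][120:240,180:340],(512,384))[:,:,::-1]
cv2.imwrite('pics/v3.png',cv2.resize(np.vstack([A,B]),None,fx=.78,fy=.78))"
```

```text
t 5.87 tcp [ 0.5881 -0.0133  0.1806] yaw 134.7 F [-0.1 -0.  -2.6] gap 0.151 gf 68.6
travel [-0.0005 -0.0024 -0.0005] turn [-0.     -0.0001 -0.0017]
```

View pics/v3.png

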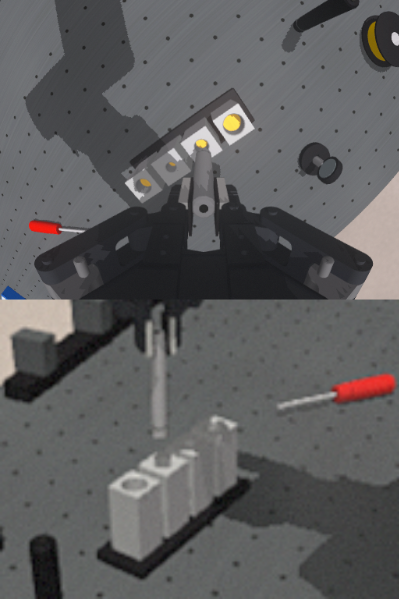

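The wrist view shows the held post over the bore at about (200,144), with the 24 mm bore at (232,122) beside it. The side view shows the foot at (160,435), above the second holder. I measure the post and holder with the same cameras.

Run:
```python
from h import *
def blocks(d,name):
    g=d['pixels'].astype(int);W=world(d)
    m=((abs(W[...,2]-.087)<.006)&(abs(W[...,0]-.583)<.06)&(abs(W[...,1]+.037)<.11)&(g.max(-1)-g.min(-1)<40)&(g.mean(-1)>120)).astype(np.uint8)
    return m
d=load('top0');m=blocks(d,'top')
out=[]
for c in cv2.findContours(m,0,1)[0]:
    if cv2.contourArea(c)<60:continue
    f=cv2.drawContours(np.zeros_like(m),[c],-1,1,-1);v,u=np.nonzero(f)
    p=ray(d,u.mean(),v.mean(),.087);out.append(p);print('top',len(u),u.mean().round(2),v.mean().round(2),p.round(4))
P=np.array(sorted(out,key=lambda p:-p[1]))[:,:2]
if len(P)==4:
    c=P.mean(0);dr=np.linalg.svd(P-c)[2][0];dr*=-np.sign(dr[1]);print('h16 from row',c-dr*.023,'dir',dr,np.diff(P@dr))
# side: union of top faces -> minAreaRect in world
d=load('side0');W=world(d)
s=(abs(W[...,0]-.583)<.08)&(abs(W[...,1]+.037)<.12)&(abs(W[...,2]-.087)<.004)
v,u=np.nonzero(s);Q=np.array([ray(d,a,b,.087)[:2] for a,b in zip(u,v)])
print('side rect',cv2.minAreaRect((Q*1000).astype(np.float32)))
# post now, side view: mask by depth
d=load('s3');W=world(d);s=(abs(W[...,0]-.588)<.025)&(abs(W[...,1]+.0133)<.025)&(W[...,2]>.105)&(W[...,2]<.165)
c=-d['R'].T@d['t']
for z0 in np.arange(.105,.165,.008):
    r=s&(W[...,2]>=z0)&(W[...,2]<z0+.008);v,u=np.nonzero(r)
    if len(u)<4:continue
    rows=[(u[v==k].mean(),k,np.sum(v==k)) for k in np.unique(v)];uu=np.mean([a[0] for a in rows]);vv=np.mean(v);p=W[r]
    zc=p[:,2].mean();q=ray(d,uu,vv,zc);f=p.mean(0);dv=f-c;dv[2]=0;dv/=np.linalg.norm(dv)
    print(z0.round(3),len(u),rows[0][2],'surf',f.round(4),'axis~',(f+dv*8*.785).round(4))
```

```text
top 128 281.74 198.94 [ 0.5709 -0.1044  0.087 ]
top 128 267.59 196.06 [ 0.5792 -0.0594  0.087 ]
top 132 253.39 193.33 [ 0.5871 -0.0141  0.087 ]
top 133 239.2 190.46 [0.5954 0.0313 0.087 ]
h16 from row [ 0.5872038  -0.01399984] dir [-0.17654267 -0.98429299] [0.04609763 0.04594937 0.04579556]
side rect ((580.8626098632812, -35.885704040527344), (180.2160186767578, 41.87749099731445), 79.84178161621094)
0.121 20 1 surf [ 0.5854 -0.0102  0.1255] axis~ [ 3.4954 -5.5753  0.1255]
0.129 21 1 surf [ 0.5858 -0.0106  0.1334] axis~ [ 3.497  -5.575   0.1334]
0.137 19 1 surf [ 0.5856 -0.0105  0.1416] axis~ [ 3.4954 -5.5757  0.1416]
0.145 16 2 surf [ 0.5854 -0.0095  0.1488] axis~ [ 3.4974 -5.5736  0.1488]
0.153 19 3 surf [ 0.5863 -0.0085  0.1571] axis~ [ 3.5071 -5.5679  0.1571]
0.161 9 6 surf [ 0.5854 -0.0094  0.1629] axis~ [ 3.4974 -5.5734  0.1629]
```

>>> {"method": "apply_moves", "body": {"claw": [-1, -1, -1, -1, -1], "travel": [[0, -0.0027, 0.01], [0, -0.0027, 0.02], [0, -0.0027, 0.025], [0, -0.0027, 0.025], [0, -0.0027, 0.025]], "turn": [[0, 0, 0], [0, 0, 0], [0, 0, 0], [0, 0, 0], [0, 0, 0]]}}

```text
t: 6.38
tcp_pos: [0.5866, -0.0163, 0.1597]
tool_rot: [0.386, 0.922, -0.0, -0.001]
force: [0.1, -0.2, -2.1]
finger_gap: 0.157
gripper_force: 68.6
```

>>> {"method": "apply_moves", "body": {"claw": [-1, -1, -1, -1, -1], "travel": [[0, 0, 0], [0, 0, 0], [0, 0, 0], [0, 0, 0], [0, 0, 0]], "turn": [[0, 0, 0], [0, 0, 0], [0, 0, 0], [0, 0, 0], [0, 0, 0]]}}

```text
t: 6.8
tcp_pos: [0.5872, -0.0163, 0.1607]
tool_rot: [0.386, 0.922, 0.0, 0.0]
force: [-0.4, 0.6, -1.8]
finger_gap: 0.159
gripper_force: 68.6
```

Run:
```python
from h import *
d=snap('wrist','w4');snap('side','s4')
goto([.5864,-.0147,.150],135)
s=manip.sense();print(Ro.from_quat(s['tool_rot']).as_matrix()[:,2])
cv2.imwrite('pics/w4c.png',cv2.resize(d['pixels'][110:310,160:360],(600,600),interpolation=cv2.INTER_CUBIC)[:,:,::-1])
```

```text
t 6.9 tcp [ 0.5871 -0.0163  0.1607] yaw 134.6 F [-0.  -0.7 -2.3] gap 0.164 gf 68.6
travel [0.002  0.0007 0.0133] turn [ 0.0001  0.0001 -0.0023]
[ 2.66761259e-04 -3.91908745e-05 -9.99999964e-01]
```

View pics/w4c.png

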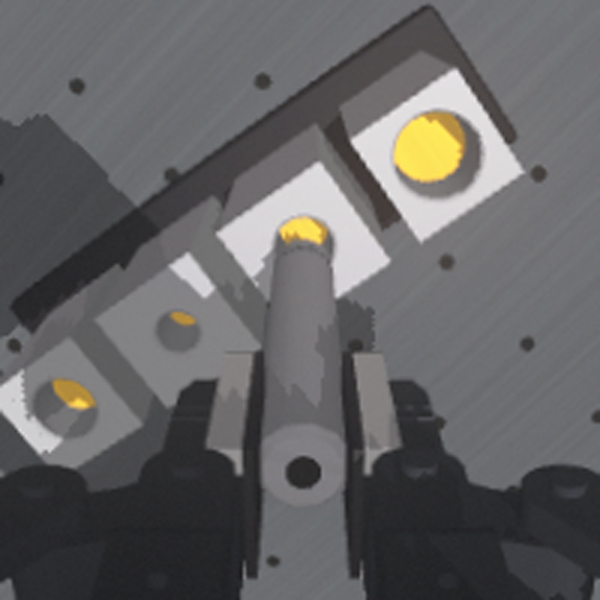

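The crop shows the foot at about (302,252), laterally centred on the 16 mm bore at about (304,240). It needs a small shift forward. I correct that and come down with force checks.

>>> {"method": "apply_moves", "body": {"claw": [-1, -1, -1, -1, -1], "travel": [[0.002, 0.0007, 0.005], [0.002, 0.0007, 0.01], [0.002, 0.0007, 0.01], [0.002, 0.0007, 0.01], [0.002, 0.0007, 0.01]], "turn": [[0, 0, 0], [0, 0, 0], [0, 0, 0], [0, 0, 0], [0, 0, 0]]}}

```text
t: 7.32
tcp_pos: [0.5863, -0.0147, 0.1523]
tool_rot: [0.386, 0.922, -0.0, -0.0]
force: [1.4, -0.5, -2.0]
finger_gap: 0.157
gripper_force: 68.6
```

>>> {"method": "apply_moves", "body": {"claw": [-1, -1, -1, -1], "travel": [[0, 0, 0], [0, 0, 0.001], [0, 0, 0.002], [0, 0, 0.002]], "turn": [[0, 0, 0], [0, 0, 0], [0, 0, 0], [0, 0, 0]]}}

```text
t: 7.65
tcp_pos: [0.5863, -0.0147, 0.1508]
tool_rot: [0.386, 0.922, -0.0, -0.0]
force: [-0.8, -1.1, -2.3]
finger_gap: 0.154
gripper_force: 68.6
```

>>> {"method": "apply_moves", "body": {"claw": [-1, -1, -1, -1, -1], "travel": [[0, 0, 0.001], [0, 0, 0.002], [0, 0, 0.003], [0, 0, 0.003], [0, 0, 0.003]], "turn": [[0, 0, 0], [0, 0, 0], [0, 0, 0], [0, 0, 0], [0, 0, 0]]}}

```text
t: 8.07
tcp_pos: [0.5862, -0.0147, 0.1484]
tool_rot: [0.386, 0.922, -0.0, -0.0]
force: [-0.3, 0.5, -2.0]
finger_gap: 0.155
gripper_force: 68.6
```

>>> {"method": "apply_moves", "body": {"claw": [-1, -1, -1, -1], "travel": [[0, 0, 0.001], [0, 0, 0.002], [0, 0, 0.002], [0, 0, 0.002]], "turn": [[0, 0, 0], [0, 0, 0], [0, 0, 0], [0, 0, 0]]}}

```text
t: 8.4
tcp_pos: [0.5863, -0.0147, 0.1468]
tool_rot: [0.386, 0.922, -0.0, -0.0]
force: [0.5, 0.0, -1.2]
finger_gap: 0.155
gripper_force: 68.6
```

Foot at about 0.0855, below the mouth with no contact. Continue.

>>> {"method": "apply_moves", "body": {"claw": [-1, -1, -1, -1], "travel": [[0, 0, 0.001], [0, 0, 0.002], [0, 0, 0.003], [0, 0, 0.003]], "turn": [[0, 0, 0], [0, 0, 0], [0, 0, 0], [0, 0, 0]]}}

```text
t: 8.73
tcp_pos: [0.5863, -0.0148, 0.1444]
tool_rot: [0.386, 0.922, -0.0, -0.0]
force: [-0.8, -0.0, -2.8]
finger_gap: 0.155
gripper_force: 68.6
```

>>> {"method": "apply_moves", "body": {"claw": [-1, -1, -1, -1], "travel": [[0, 0, 0.001], [0, 0, 0.002], [0, 0, 0.003], [0, 0, 0.003]], "turn": [[0, 0, 0], [0, 0, 0], [0, 0, 0], [0, 0, 0]]}}

```text
t: 9.07
tcp_pos: [0.5862, -0.0147, 0.1419]
tool_rot: [0.386, 0.922, -0.0, -0.0]
force: [-0.5, 0.0, -1.5]
finger_gap: 0.158
gripper_force: 68.6
```

>>> {"method": "apply_moves", "body": {"claw": [-1, -1, -1, -1, -1], "travel": [[0, 0, 0.002], [0, 0, 0.004], [0, 0, 0.006], [0, 0, 0.008], [0, 0, 0.008]], "turn": [[0, 0, 0], [0, 0, 0], [0, 0, 0], [0, 0, 0], [0, 0, 0]]}}

```text
t: 9.48
tcp_pos: [0.5861, -0.0147, 0.1353]
tool_rot: [0.386, 0.922, -0.0, -0.0]
force: [0.9, 0.1, -2.8]
finger_gap: 0.157
gripper_force: 68.6
```

>>> {"method": "apply_moves", "body": {"claw": [-1, -1, -1, -1, -1], "travel": [[0, 0, 0.001], [0, 0, 0.002], [0, 0, 0.003], [0, 0, 0.004], [0, 0, 0.004]], "turn": [[0, 0, 0], [0, 0, 0], [0, 0, 0], [0, 0, 0], [0, 0, 0]]}}

```text
t: 9.9
tcp_pos: [0.5862, -0.0147, 0.1324]
tool_rot: [0.386, 0.922, -0.0, -0.0]
force: [0.8, 0.0, -1.5]
finger_gap: 0.156
gripper_force: 68.6
```

>>> {"method": "apply_moves", "body": {"claw": [-1, -1, -1, -1, -1], "travel": [[0, 0, 0.001], [0, 0, 0.002], [0, 0, 0.003], [0, 0, 0.003], [0, 0, 0.003]], "turn": [[0, 0, 0], [0, 0, 0], [0, 0, 0], [0, 0, 0], [0, 0, 0]]}}

```text
t: 10.32
tcp_pos: [0.5863, -0.0147, 0.13]
tool_rot: [0.386, 0.922, -0.0, -0.0]
force: [0.0, -1.0, -1.9]
finger_gap: 0.15
gripper_force: 68.6
```

>>> {"method": "apply_moves", "body": {"claw": [-1, -1, -1, -1, -1], "travel": [[0, 0, 0.001], [0, 0, 0.002], [0, 0, 0.003], [0, 0, 0.003], [0, 0, 0.003]], "turn": [[0, 0, 0], [0, 0, 0], [0, 0, 0], [0, 0, 0], [0, 0, 0]]}}

```text
t: 10.73
tcp_pos: [0.5862, -0.0147, 0.1276]
tool_rot: [0.386, 0.922, -0.0, -0.0]
force: [-0.0, 0.2, -1.7]
finger_gap: 0.163
gripper_force: 68.6
```

>>> {"method": "apply_moves", "body": {"claw": [-1, -1, -1, -1, -1], "travel": [[0, 0, 0.001], [0, 0, 0.002], [0, 0, 0.003], [0, 0, 0.003], [0, 0, 0.003]], "turn": [[0, 0, 0], [0, 0, 0], [0, 0, 0], [0, 0, 0], [0, 0, 0]]}}

```text
t: 11.15
tcp_pos: [0.5866, -0.0148, 0.1258]
tool_rot: [0.386, 0.922, 0.0, 0.0]
force: [-0.6, -0.0, 3.0]
finger_gap: 0.156
gripper_force: 69.2
```

>>> {"method": "apply_moves", "body": {"claw": [-1, -1, -1, -1, -1], "travel": [[0, 0, 0.001], [0, 0, 0.002], [0, 0, 0.003], [0, 0, 0.003], [0, 0, 0.003]], "turn": [[0, 0, 0], [0, 0, 0], [0, 0, 0], [0, 0, 0], [0, 0, 0]]}}

```text
t: 11.57
tcp_pos: [0.5865, -0.0147, 0.1229]
tool_rot: [0.386, 0.922, 0.0, 0.0]
force: [-0.1, -0.9, 2.5]
finger_gap: 0.157
gripper_force: 69.2
```

>>> {"method": "apply_moves", "body": {"claw": [-1, -1, -1, -1, -1], "travel": [[0, 0, 0.001], [0, 0, 0.002], [0, 0, 0.002], [0, 0, 0.002], [0, 0, 0.002]], "turn": [[0, 0, 0], [0, 0, 0], [0, 0, 0], [0, 0, 0], [0, 0, 0]]}}

```text
t: 11.98
tcp_pos: [0.5864, -0.0147, 0.1212]
tool_rot: [0.386, 0.922, 0.0, -0.0]
force: [0.3, -0.2, 2.1]
finger_gap: 0.163
gripper_force: 69.1
```

>>> {"method": "apply_moves", "body": {"claw": [-1, -1, -1, -1], "travel": [[0, 0, 0.001], [0, 0, 0.002], [0, 0, 0.002], [0, 0, 0.002]], "turn": [[0, 0, 0], [0, 0, 0], [0, 0, 0], [0, 0, 0]]}}

```text
t: 12.32
tcp_pos: [0.5863, -0.0147, 0.1196]
tool_rot: [0.386, 0.922, 0.0, 0.0]
force: [0.5, -0.7, 2.3]
finger_gap: 0.156
gripper_force: 69.1
```

>>> {"method": "apply_moves", "body": {"claw": [-1, -1, -1, -1], "travel": [[0, 0, 0.001], [0, 0, 0.0015], [0, 0, 0.0015], [0, 0, 0.0015]], "turn": [[0, 0, 0], [0, 0, 0], [0, 0, 0], [0, 0, 0]]}}

```text
t: 12.65
tcp_pos: [0.5863, -0.0147, 0.1184]
tool_rot: [0.386, 0.922, 0.0, -0.0]
force: [-0.0, 0.5, 2.2]
finger_gap: 0.159
gripper_force: 69.1
```

>>> {"method": "apply_moves", "body": {"claw": [-1, -1, -1, -1], "travel": [[0, 0, 0.001], [0, 0, 0.002], [0, 0, 0.002], [0, 0, 0.002]], "turn": [[0, 0, 0], [0, 0, 0], [0, 0, 0], [0, 0, 0]]}}

```text
t: 12.98
tcp_pos: [0.5863, -0.0147, 0.1168]
tool_rot: [0.386, 0.922, 0.0, -0.0]
force: [0.1, 0.9, 1.6]
finger_gap: 0.157
gripper_force: 69.1
```

>>> {"method": "apply_moves", "body": {"claw": [-1, -1, -1, -1], "travel": [[0, 0, 0.001], [0, 0, 0.0015], [0, 0, 0.0015], [0, 0, 0.0015]], "turn": [[0, 0, 0], [0, 0, 0], [0, 0, 0], [0, 0, 0]]}}

```text
t: 13.32
tcp_pos: [0.5863, -0.0147, 0.1156]
tool_rot: [0.386, 0.922, 0.0, -0.0]
force: [0.5, -0.2, 2.1]
finger_gap: 0.158
gripper_force: 69.1
```

>>> {"method": "apply_moves", "body": {"claw": [-1, -1, -1, -1], "travel": [[0, 0, 0.001], [0, 0, 0.002], [0, 0, 0.002], [0, 0, 0.002]], "turn": [[0, 0, 0], [0, 0, 0], [0, 0, 0], [0, 0, 0]]}}

```text
t: 13.65
tcp_pos: [0.5863, -0.0147, 0.114]
tool_rot: [0.386, 0.922, 0.0, -0.0]
force: [-0.0, -0.1, 2.9]
finger_gap: 0.156
gripper_force: 69.1
```

>>> {"method": "apply_moves", "body": {"claw": [-1, -1, -1, -1], "travel": [[0, 0, 0.001], [0, 0, 0.0015], [0, 0, 0.0015], [0, 0, 0.0015]], "turn": [[0, 0, 0], [0, 0, 0], [0, 0, 0], [0, 0, 0]]}}

```text
t: 13.98
tcp_pos: [0.5863, -0.0147, 0.1128]
tool_rot: [0.386, 0.922, 0.0, -0.0]
force: [0.7, -0.0, 2.3]
finger_gap: 0.156
gripper_force: 69.2
```

>>> {"method": "apply_moves", "body": {"claw": [-1, -1, -1, -1], "travel": [[0, 0, 0.001], [0, 0, 0.002], [0, 0, 0.002], [0, 0, 0.002]], "turn": [[0, 0, 0], [0, 0, 0], [0, 0, 0], [0, 0, 0]]}}

```text
t: 14.32
tcp_pos: [0.5863, -0.0147, 0.1112]
tool_rot: [0.386, 0.922, 0.0, -0.0]
force: [0.3, 0.3, 2.1]
finger_gap: 0.16
gripper_force: 69.2
```

>>> {"method": "apply_moves", "body": {"claw": [-1, -1, -1, -1], "travel": [[0, 0, 0.001], [0, 0, 0.0015], [0, 0, 0.0015], [0, 0, 0.0015]], "turn": [[0, 0, 0], [0, 0, 0], [0, 0, 0], [0, 0, 0]]}}

```text
t: 14.65
tcp_pos: [0.5865, -0.0148, 0.1105]
tool_rot: [0.386, 0.922, 0.0, 0.0]
force: [-0.4, 0.0, 5.4]
finger_gap: 0.159
gripper_force: 69.5
```

Pad felt at 5.4 N. Smaller steps from here.

>>> {"method": "apply_moves", "body": {"claw": [-1, -1, -1, -1], "travel": [[0, 0, 0.0005], [0, 0, 0.001], [0, 0, 0.0015], [0, 0, 0.0015]], "turn": [[0, 0, 0], [0, 0, 0], [0, 0, 0], [0, 0, 0]]}}

```text
t: 14.98
tcp_pos: [0.5866, -0.0149, 0.1096]
tool_rot: [0.386, 0.923, -0.0, 0.0]
force: [-0.9, -0.5, 6.4]
finger_gap: 0.158
gripper_force: 69.6
```

>>> {"method": "apply_moves", "body": {"claw": [-1, -1, -1, -1], "travel": [[0, 0, 0.0005], [0, 0, 0.001], [0, 0, 0.001], [0, 0, 0.001]], "turn": [[0, 0, 0], [0, 0, 0], [0, 0, 0], [0, 0, 0]]}}

```text
t: 15.32
tcp_pos: [0.5866, -0.0149, 0.1088]
tool_rot: [0.386, 0.922, 0.0, 0.0]
force: [-0.7, -0.8, 5.6]
finger_gap: 0.158
gripper_force: 69.6
```

>>> {"method": "apply_moves", "body": {"claw": [-1, -1, -1, -1], "travel": [[0, 0, 0.0005], [0, 0, 0.001], [0, 0, 0.001], [0, 0, 0.001]], "turn": [[0, 0, 0], [0, 0, 0], [0, 0, 0], [0, 0, 0]]}}

```text
t: 15.65
tcp_pos: [0.5866, -0.0149, 0.108]
tool_rot: [0.386, 0.922, 0.0, 0.0]
force: [-0.4, -0.8, 6.6]
finger_gap: 0.157
gripper_force: 69.6
```

>>> {"method": "apply_moves", "body": {"claw": [-1, -1, -1, -1], "travel": [[0, 0, 0.0005], [0, 0, 0.0005], [0, 0, 0.0005], [0, 0, 0.0005]], "turn": [[0, 0, 0], [0, 0, 0], [0, 0, 0], [0, 0, 0]]}}

```text
t: 15.98
tcp_pos: [0.5866, -0.0149, 0.1076]
tool_rot: [0.386, 0.922, 0.0, 0.0]
force: [-0.5, -0.6, 6.3]
finger_gap: 0.157
gripper_force: 69.6
```

>>> {"method": "apply_moves", "body": {"claw": [-1, -1, -1, -1], "travel": [[0, 0, 0.0005], [0, 0, 0.0005], [0, 0, 0.0005], [0, 0, 0.0005]], "turn": [[0, 0, 0], [0, 0, 0], [0, 0, 0], [0, 0, 0]]}}

```text
t: 16.32
tcp_pos: [0.5868, -0.0149, 0.1076]
tool_rot: [0.386, 0.923, 0.0, 0.001]
force: [0.6, -0.2, 10.0]
finger_gap: 0.154
gripper_force: 69.8
```

Solid onset: z has stopped and the force is rising. One more small push to confirm.

>>> {"method": "apply_moves", "body": {"claw": [-1, -1, -1, -1], "travel": [[0, 0, 0.0005], [0, 0, 0.0005], [0, 0, 0.0005], [0, 0, 0.0005]], "turn": [[0, 0, 0], [0, 0, 0], [0, 0, 0], [0, 0, 0]]}}

```text
t: 16.65
tcp_pos: [0.5869, -0.0149, 0.1075]
tool_rot: [0.386, 0.923, 0.0, 0.001]
force: [-0.5, -0.3, 9.2]
finger_gap: 0.156
gripper_force: 70.0
```

>>> {"method": "apply_moves", "body": {"claw": [-1, -1, -1, -1], "travel": [[0, 0, 0.0005], [0, 0, 0.0005], [0, 0, 0.0005], [0, 0, 0.0005]], "turn": [[0, 0, 0], [0, 0, 0], [0, 0, 0], [0, 0, 0]]}}

```text
t: 16.98
tcp_pos: [0.5871, -0.015, 0.1074]
tool_rot: [0.386, 0.923, 0.0, 0.001]
force: [-0.8, 0.6, 11.3]
finger_gap: 0.156
gripper_force: 70.2
```

>>> {"method": "apply_moves", "body": {"claw": [-1, -1, -1], "travel": [[0, 0, 0.0005], [0, 0, 0.0005], [0, 0, 0.0005]], "turn": [[0, 0, 0], [0, 0, 0], [0, 0, 0]]}}

```text
t: 17.23
tcp_pos: [0.5873, -0.0151, 0.1074]
tool_rot: [0.386, 0.923, 0.0, 0.001]
force: [-1.7, -0.5, 12.9]
finger_gap: 0.159
gripper_force: 70.4
```

Solid: 15 N net and no further travel, after about 3 mm of pad stroke. Release gently, then back off upward.

>>> {"method": "apply_moves", "body": {"claw": [-0.5, -0.4, -0.2, 0, 0.1], "travel": [[0, 0, -0.001], [0, 0, -0.001], [0, 0, -0.001], [0, 0, -0.001], [0, 0, -0.001]], "turn": [[0, 0, 0], [0, 0, 0], [0, 0, 0], [0, 0, 0], [0, 0, 0]]}}

```text
t: 17.65
tcp_pos: [0.5858, -0.0146, 0.1054]
tool_rot: [0.386, 0.922, -0.0, -0.001]
force: [-0.2, 0.0, -0.1]
finger_gap: 0.552
gripper_force: 0.0
```

>>> {"method": "apply_moves", "body": {"claw": [0.2, 0.2, 0.2, 0.2], "travel": [[0, 0, 0], [0, 0, 0], [0, 0, 0], [0, 0, 0]], "turn": [[0, 0, 0], [0, 0, 0], [0, 0, 0], [0, 0, 0]]}}

```text
t: 17.98
tcp_pos: [0.5863, -0.0147, 0.106]
tool_rot: [0.386, 0.922, -0.0, -0.0]
force: [0.3, 0.8, -0.3]
finger_gap: 0.596
gripper_force: 0.0
```

>>> {"method": "apply_moves", "body": {"claw": [0.2, 0.2, 0.2, 0.2, 0.2], "travel": [[0, 0, -0.02], [0, 0, -0.05], [0, 0, -0.09], [0, 0, -0.13], [0, 0, -0.15]], "turn": [[0, 0, 0], [0, 0, 0], [0, 0, 0], [0, 0, 0], [0, 0, 0]]}}

```text
t: 18.4
tcp_pos: [0.5882, -0.0151, 0.2301]
tool_rot: [0.386, 0.923, 0.001, 0.003]
force: [1.2, -0.2, 0.4]
finger_gap: 0.597
gripper_force: 0.0
```

>>> {"method": "apply_moves", "body": {"claw": [0.2, 0.2, 0.2, 0.2], "travel": [[0, 0, 0], [0, 0, 0], [0, 0, 0], [0, 0, 0]], "turn": [[0, 0, 0], [0, 0, 0], [0, 0, 0], [0, 0, 0]]}}

```text
t: 18.73
tcp_pos: [0.585, -0.0145, 0.2243]
tool_rot: [0.386, 0.922, -0.0, -0.002]
force: [-0.4, -0.3, -0.3]
finger_gap: 0.603
gripper_force: 0.0
```

Run:
```python
from h import *
d=snap('side','s5');W=world(d);s=(abs(W[...,0]-.586)<.03)&(abs(W[...,1]+.0147)<.03)&(W[...,2]>.1)&(W[...,2]<.175)
p=W[s];print(np.percentile(p[:,2],[0,50,97,100]))
for lo,hi in((.1,.125),(.125,.15)):print(p[(p[:,2]>lo)&(p[:,2]<hi)].mean(0))
cv2.imwrite('pics/s5c.png',cv2.resize(d['pixels'][100:300,150:400],(750,600),interpolation=cv2.INTER_CUBIC)[:,:,::-1])
goto([.5864,-.0147,.23],135)
```

```text
[0.10087438 0.13094947 0.15708201 0.15754323]
[ 0.58375135 -0.01182572  0.1130599 ]
[ 0.58403913 -0.01103019  0.13714071]
t 18.78 tcp [ 0.5851 -0.0145  0.2243] yaw 134.6 F [ 0.2  0.3 -0.9] gap 0.602 gf 0.0
travel [-0.0012  0.001  -0.0072] turn [-0.0007 -0.001  -0.0023]
```

View pics/s5c.png

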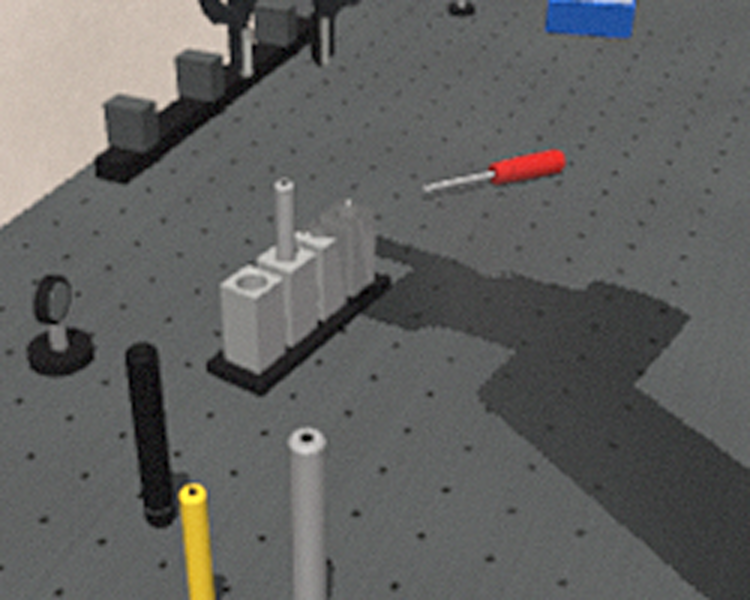

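The post stands upright in the second holder, with its top at crop pixel (284,184), z about 0.156 and the foot 41 mm below the mouth. The gripper is clear and the bystanders visible in this crop look undisturbed.

```bash
python3 -c "
from station import manip
print(manip.sign_off())"
```

```text
the job is handed in; nothing more can be done
None
```

The 16 mm post is standing released and upright in the 16 mm holder, its foot about 41 mm below the mouth and the pad pressed down about 3 mm to solid at about 15 N; I've handed the job in, but the hand-in gave no verdict.

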